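# Put the reception stamps back in their rests

### The job

Tidy the registration desk: put each of the four rubber stamps back in the stamp rest of its own shape and size (large round, small round, square, oblong), in any order, standing upright with its base flat on the floor of the rest. Set them down, do not drop or throw them, and leave the dropper bottle and the counter bell standing where they are.

Things in the scene. Friction and masses are not known exactly. Their poses are not given: they have to be found in the camera images.
- stamp_large_round_mid (a point): Loose rubber stamp. Its flat black base is round, 56 mm in diameter, and 10 mm thick; on it stands an upright plain round wooden handle, 26 mm in diameter with a domed end (straight-sided from 14 to 62 mm up). 75 mm tall in all, 40 to 130 g. The point lies on the handle's axis half-way up, 37.5 mm above the underside; z points up the handle. It starts standing upright on the desk, at any yaw. The handle may be gripped from any side.
- stamp_small_round_mid (a point): Loose rubber stamp. Its flat black base is round, 36 mm in diameter, and 10 mm thick; on it stands an upright plain round wooden handle, 26 mm in diameter with a domed end (straight-sided from 14 to 62 mm up). 75 mm tall in all, 40 to 130 g. The point lies on the handle's axis half-way up, 37.5 mm above the underside; z points up the handle. It starts standing upright on the desk, at any yaw. The handle may be gripped from any side.
- stamp_square_mid (a point): Loose rubber stamp. Its flat black base is square, 44 by 44 mm, sides along its x and y axes, and 10 mm thick; on it stands an upright plain round wooden handle, 26 mm in diameter with a domed end (straight-sided from 14 to 62 mm up). 75 mm tall in all, 40 to 130 g. The point lies on the handle's axis half-way up, 37.5 mm above the underside; z points up the handle. It starts standing upright on the desk, at any yaw. The handle may be gripped from any side.
- stamp_oblong_mid (a point): Loose rubber stamp. Its flat black base is oblong, 64 mm along its x axis by 30 mm along its y axis, and 10 mm thick; on it stands an upright plain round wooden handle, 26 mm in diameter with a domed end (straight-sided from 14 to 62 mm up). 75 mm tall in all, 40 to 130 g. The point lies on the handle's axis half-way up, 37.5 mm above the underside; z points up the handle. It starts standing upright on the desk, at any yaw. The handle may be gripped from any side.
- rest_large_round: Stamp rest: shallow grey tray fixed to the desk, with a blue cloth lining: round, 76 mm in diameter inside, 84 mm outside; 10 mm of play all round. The wider of the two round rests. Floor 3 mm above the desk, rim 12 mm above the desk, walls 4 mm. Origin at its centre at desk level (z = 0), z up.
- rest_small_round: Stamp rest: shallow grey tray fixed to the desk, with a blue cloth lining: round, 54 mm in diameter inside, 62 mm outside; 9 mm of play all round. The narrower of the two round rests. Floor 3 mm above the desk, rim 12 mm above the desk, walls 4 mm. Origin at its centre at desk level (z = 0), z up.
- rest_square: Stamp rest: shallow grey tray fixed to the desk, with a blue cloth lining: square, 60 by 60 mm inside, 68 by 68 mm outside, sides along its x and y axes; 8 mm of play on each side when the stamp is turned square with it. Floor 3 mm above the desk, rim 12 mm above the desk, walls 4 mm. Origin at its centre at desk level (z = 0), z up.
- rest_oblong: Stamp rest: shallow grey tray fixed to the desk, with a blue cloth lining: oblong, 82 mm along its x axis by 48 mm along its y axis inside, 90 by 56 mm outside; 9 mm of play on each side. The stamp goes in only when its long side lies along the rest's long side, within about 15 degrees, either way round. Floor 3 mm above the desk, rim 12 mm above the desk, walls 4 mm. Origin at its centre at desk level (z = 0), z up.
- dropper_mid (a point): Bystander: small white dropper bottle with a narrower blue cap, 32 mm in diameter, 60 mm tall, loose, standing upright. The point is its centre, 30 mm up.
- bell_mid (a point): Bystander: steel dome counter bell with a push knob on top, 72 mm in diameter, 51 mm tall, loose. The point is on its axis 25.5 mm up.
Not all that is in view belongs to the job. Leave any red look-alike of the rest_small_round alone.

How it is judged:
At the end, for the whole second after the job is handed in: Each stamp stands in its own rest: axis within 14 mm of the rest's centre, base down on the rest's floor (centre less than 44.5 mm above the desk), upright within 0.1 rad, let go and at rest; dropper bottle and bell within 30 mm of where they started (horizontal distance between stamp_large_round_mid and rest_large_round below 0.014 m and height (world z) of each of stamp_large_round_mid, stamp_small_round_mid, stamp_square_mid, stamp_oblong_mid below 0.0445 m and angle between each of stamp_large_round_mid, stamp_small_round_mid, stamp_square_mid, stamp_oblong_mid's own z axis and vertical below 0.1 rad and linear speed of each of stamp_large_round, stamp_small_round, stamp_square, stamp_oblong below 0.02 m/s and horizontal distance between stamp_small_round_mid and rest_small_round below 0.014 m and horizontal distance between stamp_square_mid and rest_square below 0.014 m and horizontal distance between stamp_oblong_mid and rest_oblong below 0.014 m and distance of each of dropper_mid, bell_mid from where it was at the start of the episode below 0.03 m); the robot touches nothing.
It fails at once if the dropper bottle is pushed more than 30 mm or knocked over (distance of dropper_mid from where it was at the start of the episode above 0.03 m or angle between dropper_mid's own z axis and vertical above 0.5 rad).
It fails at once if the counter bell is pushed more than 30 mm or knocked over (distance of bell_mid from where it was at the start of the episode above 0.03 m or angle between bell_mid's own z axis and vertical above 0.5 rad).
It fails at once if a stamp is dropped or thrown: out of the fingers and moving faster than 0.3 m/s with its centre more than 65 mm above the desk ((height (world z) of stamp_large_round_mid above 0.065 m and linear speed of stamp_large_round above 0.3 m/s and contact force between the fingers and stamp_large_round below 0.05 N) or (height (world z) of stamp_small_round_mid above 0.065 m and linear speed of stamp_small_round above 0.3 m/s and contact force between the fingers and stamp_small_round below 0.05 N) or (height (world z) of stamp_square_mid above 0.065 m and linear speed of stamp_square above 0.3 m/s and contact force between the fingers and stamp_square below 0.05 N) or (height (world z) of stamp_oblong_mid above 0.065 m and linear speed of stamp_oblong above 0.3 m/s and contact force between the fingers and stamp_oblong below 0.05 N)).
It also fails if it takes over 91 s, if anything falls off the work surface, if the arm or the gripper's body presses on something with over 40 N, if the wrist force passes 120 N, or if a joint passes its speed limit or range.

### The arm

A 6-joint arm with a two-finger parallel gripper is mounted at the origin on the work surface. World frame = base frame: x ahead of the robot, y to its left, z up, the work surface at z = 0. Lengths are in m, angles in rad, forces in N, time in s.
With the tool pointing down it reaches from about 0.35 to 0.975 m from the base axis. Payload 4.9 kg.
Tool frame: the origin (TCP) lies midway between the tips of the shut fingers; the grasp point (between the pads) lies 19 mm behind it; z points along the fingers, y is the line along which they close (so a half turn about z gives the same grasp; the last joint's range is limited). The gripper opens to 85 mm and grips with 20 to 120 N. Pads are 22 mm wide; open, the fingers measure 114 mm over their backs; the gripper's body (76 mm by 85 mm) begins 54 mm behind the grasp point. The pads swing forward as they close: fully open they stand 13 mm farther back than shut.
Start: joints at [1.222, 0.053, 1.613, -0, 1.476, -0.119], TCP at [0.142, 0.609, 0.231] pointing down, gripper open.
Joint ranges: [-3.01, 3.01], [-1.01, 2.22], [0.06, 2.58], [-1.02, 4.17], [0.09, 2.62], [-3.14, 3.14]. Speed limits (rad/s): [2.57, 2.57, 3.14, 3.14, 3.14, 3.14].

### API

Orientations are given as a rotation vector (axis times angle).
In Python, from station import ctrl gives the robot as it stands.
- The arm moves only by the shell command python3 -m handwheel 'ROWS' [FORCE]. ROWS is JSON, a list of rows, each an object with "gripper": the gripper command: -1 is fully open, 1 is shut, values between are in proportion; "offset": the shift along the tool's x, y, z in mm, a list of three; "rotation": the turn, a rotation vector about the tool's x, y, z in rad, a list of three. A call has exactly 8 rows; each row is the pose to reach, as a shift and turn from the pose commanded when the call began, along the tool's axes at that moment; what a row does not reach only later rows make up. A row lasts 1/8 s, in which the tool goes at most 62.5 mm and 10.7 degrees, less where a joint would pass 70% of its speed; a pose out of reach is approached as far as the arm can. A call with a gripper value outside its range is refused whole. The fingers move at their own pace and stop on an object; FORCE is the grip in N (left out, the last holds). Time passes only in rows, so rows that repeat a pose let the fingers close, or fill a call up. It gives the time, the measured TCP pose, the force, the opening and the grip force at its end, in the units of the state.
- ctrl.get_obs(): the state, without advancing time (a new reading comes with each control period).
- ctrl.get_image(name): name is "scene" or "top"; returns a dict with "image" (480x640x3 uint8, red, green, blue), "fovy" (degrees; the focal length in pixels is half the picture's height over the tangent of half this angle, whatever the lens; pixels are square), "cx", "cy" (the principal point, pixels), "xyz" and "attitude" of the camera in the world. Camera axes: x right, y up, looking along -z (the intrinsics and any distortion apply to the point x, -y, -z); pixel columns grow to the right and rows downward; lengths in m; the calibration is good to about 2 mm. A picture is of the moment at which its call begins. There is no depth.
- ctrl.finish_job(): hands the job in; it is judged then, once.
The state is a dict: "t": time; "q": joint angles; "dq": joint speeds; "effort": joint torques, N m; "tool_pos": TCP position; "tool_rot": TCP orientation; "contact_force": force on the tool from outside, world axes, zero at the start; "wrist_torque": the same for the moment, N m; "opening": finger opening in m; "grip_force": force on a finger pad.
Only numpy, scipy, OpenCV 4.12 (cv2) and the standard library are available. Lean on these libraries where they do the work, as an engineer would, in place of code of your own. Each camera call takes 0.05 s, during which the arm holds its last target. There are 200 camera calls.

## Working session

There is one attempt and no reset: what is moved stays moved. The work goes in short steps, Python scripts to look and compute and a shell command to move; the robot and the scene stay as the last step left them, time stands still between calls to the robot, and variables do not carry over. Pictures are saved under pics/ and viewed, at most 14 in all, crops included, and the job is handed in when it is done.

```bash
mkdir -p pics; ls; python3 - <<'E'
from station import ctrl
import cv2
for n in ("scene","top"):
    d=ctrl.get_image(n); cv2.imwrite(f"pics/{n}0.png",d["image"][:,:,::-1])
    print(n,{k:v for k,v in d.items() if k!="image"})
print(ctrl.get_obs())
E
```

```text
pics
scene {'fovy': 55.024135082256414, 'cx': 312.3026587141154, 'cy': 235.71548616442942, 'xyz': array([1.01837787, 0.4862518 , 0.67842523]), 'attitude': array([0.34092504, 0.93012442, 2.27314666])}
top {'fovy': 55.369995979586896, 'cx': 319.583203867033, 'cy': 242.27696486258282, 'xyz': array([0.40498474, 0.03592029, 1.14874133]), 'attitude': array([ 0.15380511, -0.15303652, -1.58896925])}
{'t': 0.1, 'q': array([ 1.22201251e+00,  5.33447353e-02,  1.61416423e+00,  5.72910444e-06,
        1.47599629e+00, -1.18987104e-01]), 'dq': array([-0.00163774, -0.00088616, -0.0043195 , -0.00073618,  0.00231302,
       -0.00029537]), 'effort': array([ 2.95830596e-04, -3.94901276e+01, -3.71363819e+01, -1.40184643e-04,
        3.86589876e-03,  1.30438798e-05]), 'tool_pos': array([0.14215766, 0.60803717, 0.23014804]), 'tool_rot': array([-3.60119378e-01, -3.12043108e+00,  2.92002377e-03]), 'contact_force': array([-0.22315858,  0.53680864, -0.68889116]), 'wrist_torque': array([-0.0204807 ,  0.01041045, -0.01991101]), 'grip_force': 0.0, 'opening': 0.0852541271920284}
```

View pics/scene0.png

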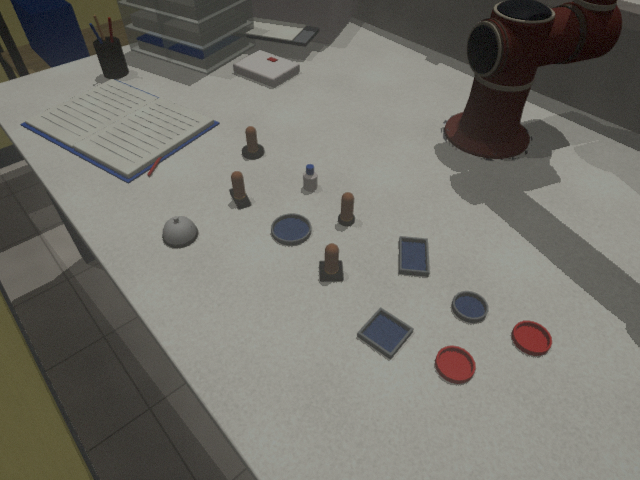

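View pics/top0.png

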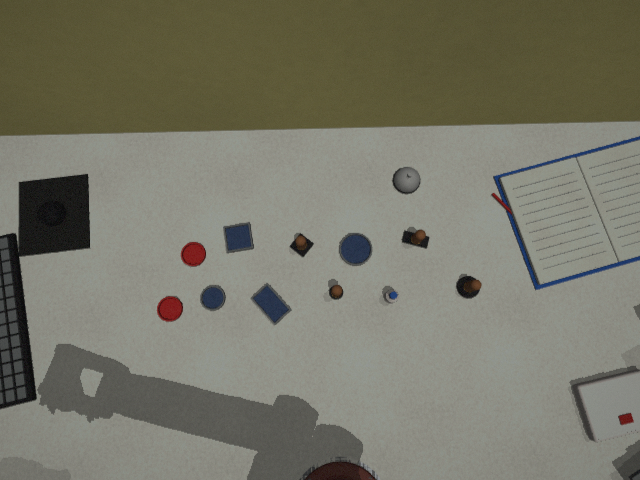

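The top view shows these stamps: square (302,243), small round (336,291), oblong (418,238) and large round (469,286). The rests are square (238,237), small round (213,297), oblong (271,304) and large round (356,249). The bell is at (406,180) and the dropper at (391,296); the two red trays are decoys. The scene view shows the same things.

```bash
cat > vis.py <<'E'
import numpy as np, cv2
from scipy.spatial.transform import Rotation as R
def ray(d,uv):
    uv=np.atleast_2d(np.float64(uv)); f=d["image"].shape[0]/2/np.tan(np.radians(d["fovy"]/2))
    v=np.c_[(uv[:,0]-d["cx"])/f,-(uv[:,1]-d["cy"])/f,-np.ones(len(uv))]
    return R.from_rotvec(d["attitude"]).apply(v)
def plane(d,uv,z):
    v=ray(d,uv); return d["xyz"]+v*((z-d["xyz"][2])/v[:,2])[:,None]
def meet(d1,p1,d2,p2):   # closest points of two rays -> midpoint, gap
    a,b=ray(d1,p1)[0],ray(d2,p2)[0]
    s=np.linalg.lstsq(np.c_[a,-b],d2["xyz"]-d1["xyz"],rcond=None)[0]
    x,y=d1["xyz"]+a*s[0],d2["xyz"]+b*s[1]; return (x+y)/2,np.linalg.norm(x-y)
def masks(im):
    h,s,v=[c.astype(int) for c in cv2.split(cv2.cvtColor(im,cv2.COLOR_RGB2HSV))]
    return {"blue":(h>95)&(h<135)&(s>70)&(v>40),"brown":((h<18)|(h>172))&(s>75)&(v>45),"dark":(v<60)&(s<110)}
def blob(m,p,r=34):
    n,l,st,c=cv2.connectedComponentsWithStats(m.astype(np.uint8),connectivity=8)
    w=[i for i in range(1,n) if st[i,4]>=12 and np.hypot(*(c[i]-p))<r]
    if not w: return None
    i=min(w,key=lambda i:np.hypot(*(c[i]-p))-st[i,4]*.01)
    return cv2.findContours((l==i).astype(np.uint8),0,cv2.CHAIN_APPROX_NONE)[0][0][:,0],c[i]
REST={"large":((356,249),(291,229)),"small":((213,297),(470,306)),"square":((238,237),(385,332)),"oblong":((271,304),(414,256))}
STAMP={"large":((469,286),(251,142)),"small":((336,291),(347,208)),"square":((302,243),(331,262)),"oblong":((418,238),(239,188))}
def rect(P): 
    c,wh,a=cv2.minAreaRect(np.float32(P[:,:2]*1000)); return np.round(c,1),np.round(wh,1),round(a,1)
E
python3 - <<'E'
from station import ctrl
from vis import *
T,S=ctrl.get_image("top"),ctrl.get_image("scene"); mt,ms=masks(T["image"]),masks(S["image"])
for k,(a,b) in REST.items():
    ct,cs=blob(mt["blue"],a,12),blob(ms["blue"],b,12)
    print("rest",k,"meet",meet(T,ct[1],S,cs[1]),"top",rect(plane(T,ct[0],.003)),"scene",rect(plane(S,cs[0],.003)))
out=[]
for k,(a,b) in STAMP.items():
    bt,bs=blob(mt["brown"],a,14),blob(ms["brown"],b,25)
    at,as_=bt[0],bs[0]
    tip=as_[as_[:,1].argmin()]          # dome top in scene
    print("stamp",k,"brown n",len(at),len(as_),bt[1],bs[1],"meet",meet(T,bt[1],S,as_[as_[:,1]<=tip[1]+6].mean(0)))
    for d,m,p,n in((T,mt,a,"top"),(S,ms,b,"scene")):
        x,y=map(int,p); w=np.zeros(m["dark"].shape,bool); w[y-25:y+35,x-30:x+30]=1
        u=(m["dark"]|m["brown"])&w if n=="top" else m["dark"]&w
        c=blob(u,p,25)
        if c: print("   ",n,rect(plane(d,c[0],.010)))
for d,m in((T,mt),(S,ms)):
    im=d["image"].copy(); im[m["dark"]]=(0,255,0); im[m["brown"]]=(255,255,0); im[m["blue"]]=(0,255,255)
    out.append(im)
crop=np.vstack([cv2.resize(out[0][210:330,190:510],(800,300)),cv2.resize(out[1][110:290,150:630],(800,300))])
cv2.imwrite("pics/m.png",crop[:,:,::-1])
print("bell",plane(T,(406,180),.03),"dropper",plane(T,(391,296),.05))
E
```

```text
Traceback (most recent call last):
TypeError: 'NoneType' object is not subscriptable
```

```bash
python3 - <<'E'
import cv2
for n,ps in(("top",[(356,249),(213,297),(238,237),(271,304),(469,292),(475,285),(462,286),(302,240),(302,253),(423,238),(350,330),(391,294)]),("scene",[(291,229),(470,306),(385,332),(414,256),(251,135),(331,257),(322,270),(253,154),(238,178),(420,330)])):
    h=cv2.cvtColor(cv2.imread(f"pics/{n}0.png"),cv2.COLOR_BGR2HSV); print(n,[(p,tuple(map(int,h[p[1],p[0]]))) for p in ps])
E
```

```text
top [((356, 249), (109, 119, 71)), ((213, 297), (108, 131, 68)), ((238, 237), (109, 117, 74)), ((271, 304), (109, 108, 73)), ((469, 292), (18, 100, 46)), ((475, 285), (13, 141, 98)), ((462, 286), (30, 80, 16)), ((302, 240), (12, 141, 101)), ((302, 253), (145, 59, 26)), ((423, 238), (11, 141, 78)), ((350, 330), (33, 17, 148)), ((391, 294), (110, 177, 111))]
scene [((291, 229), (108, 59, 86)), ((470, 306), (109, 66, 81)), ((385, 332), (110, 64, 87)), ((414, 256), (108, 65, 86)), ((251, 135), (17, 63, 73)), ((331, 257), (9, 64, 68)), ((322, 270), (30, 24, 54)), ((253, 154), (18, 23, 56)), ((238, 178), (14, 80, 80)), ((420, 330), (30, 12, 154))]
```

```bash
sed -i 's/(s>70)&(v>40)/(s>42)\&(v>50)/; s/((h<18)|(h>172))&(s>75)&(v>45)/((h<20)|(h>172))\&(s>42)\&(v>52)/; s/(v<60)&(s<110)/(v<64)\&~((h<20)\&(s>42)\&(v>52))/' vis.py
cat > m.py <<'E'
from station import ctrl
from vis import *
T,S=ctrl.get_image("top"),ctrl.get_image("scene"); mt,ms=masks(T["image"]),masks(S["image"])
out=[]
for d,m in((T,mt),(S,ms)):
    im=d["image"].copy(); im[m["dark"]]=(0,255,0); im[m["brown"]]=(255,255,0); im[m["blue"]]=(0,255,255)
    out.append(im)
crop=np.vstack([cv2.resize(out[0][210:330,190:510],(800,300)),cv2.resize(out[1][110:290,150:630],(800,300))])
cv2.imwrite("pics/m.png",crop[:,:,::-1])
for k,(a,b) in REST.items():
    ct,cs=blob(mt["blue"],a,12),blob(ms["blue"],b,12)
    if ct and cs: print("rest",k,"meet",meet(T,ct[1],S,cs[1]),"top",rect(plane(T,ct[0],.003)),"scene",rect(plane(S,cs[0],.003)))
for k,(a,b) in STAMP.items():
    bt,bs=blob(mt["brown"],a,14),blob(ms["brown"],b,25)
    if bt and bs:
        as_=bs[0]; tip=as_[:,1].min()
        print("stamp",k,"brown n",len(bt[0]),len(as_),bt[1],bs[1],"meet",meet(T,bt[1],S,as_[as_[:,1]<=tip+6].mean(0)))
    for d,m,p,n in((T,mt,a,"top"),(S,ms,b,"scene")):
        x,y=map(int,p); w=np.zeros(m["dark"].shape,bool); w[y-25:y+35,x-30:x+30]=1
        c=blob((m["dark"]|m["brown"])&w if n=="top" else m["dark"]&w,p,25)
        if c: print("   ",n,rect(plane(d,c[0],.010)))
print("bell",plane(T,(406,180),.03),"dropper",plane(T,(391,296),.05))
E
python3 m.py
```

```text
rest large meet (array([ 0.61120595, -0.05573215,  0.00865726]), np.float64(0.00012321796980993663)) top (array([611.7, -56. ]), array([71.4, 72.5]), 88.1) scene (array([606.4, -61.1]), array([62.2, 71. ]), 48.7)
rest small meet (array([0.49667693, 0.30312175, 0.00832284]), np.float64(0.00046128000612587043)) top (array([497.1, 304.2]), array([51.9, 47.5]), 1.5) scene (array([492.4, 301.1]), array([46.8, 46.6]), 65.1)
rest square meet (array([0.6483939 , 0.24157211, 0.00798509]), np.float64(0.0002899734671176351)) top (array([649.7, 242.2]), array([58.3, 59.2]), 8.8) scene (array([644.8, 239.1]), array([53.3, 56.8]), 8.7)
rest oblong meet (array([0.47828271, 0.15883181, 0.00790363]), np.float64(0.0004191835151691036)) top (array([478.8, 159.5]), array([80.6, 47.6]), 41.3) scene (array([472.7, 156.1]), array([72.2, 44.5]), 41.3)
stamp large brown n 28 61 [475.83908046 284.45977011] [251.22177419 138.91935484] meet (array([ 0.50768432, -0.33170292,  0.07226181]), np.float64(0.0009249714997589328))
    top (array([ 508.6, -331.7]), array([56. , 53.6]), 61.2)
    scene (array([ 512.5, -3
[... 287 characters left out ...]
,   2.5]), array([26.4, 32. ]), 42.7)
stamp square brown n 40 76 [300.88785047 241.69158879] [331.14588859 258.33421751] meet (array([0.62067927, 0.07795465, 0.07159393]), np.float64(0.002170334316609842))
    top (array([624.7,  80.6]), array([44.5, 43.9]), 51.6)
    scene (array([625.5,  82.1]), array([46.8, 41.3]), 48.8)
stamp oblong brown n 38 67 [419.83 235.34] [237.66329966 184.68350168] meet (array([ 0.62996394, -0.20875092,  0.07208993]), np.float64(0.00360911287322006))
    top (array([ 638.4, -210.6]), array([64.4, 41.9]), 74.2)
    scene (array([ 634.7, -206.6]), array([68.4, 28.7]), 75.4)
bell [[ 0.7828341  -0.19113207  0.03      ]] dropper [[ 0.48668753 -0.13380681  0.05      ]]
```

View pics/m.png

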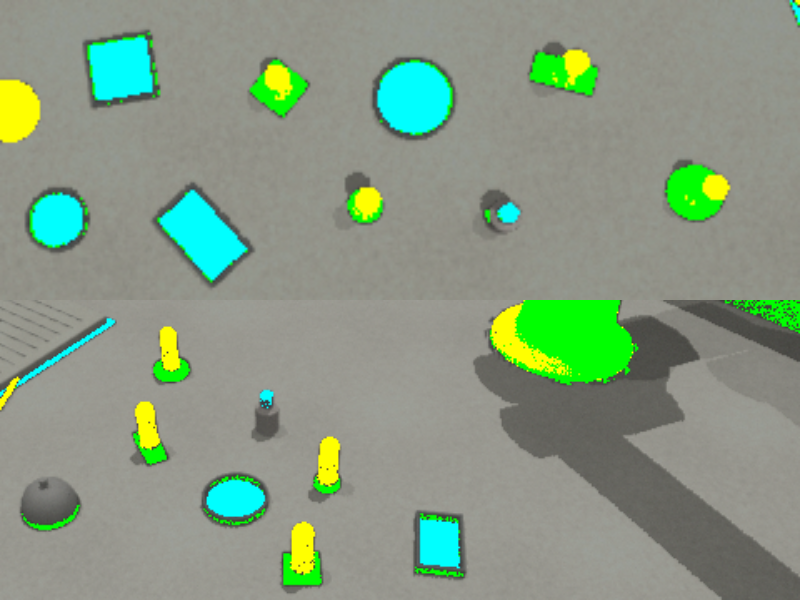

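The masks are clean: the yellow handles sit on green bases, the linings are cyan, and the two views agree to a few mm. Stamp tops come out about 73–75 mm up and rest rims about 8–12 mm, which matches the text. Next I need a helper that turns world targets into tool-axis shifts.

```bash
cat > go.py <<'E'
# usage: go.py x y z(mm) yaw(deg of tool x)  -> offset (mm) and rotation in tool axes
import sys, numpy as np
from scipy.spatial.transform import Rotation as R
from station import ctrl
o=ctrl.get_obs(); x,y,z,a=map(float,sys.argv[1:5]); c,s=np.cos(np.radians(a)),np.sin(np.radians(a))
G=R.from_matrix(np.array([[c,s,0],[s,-c,0],[0,0,-1.]])); C=R.from_rotvec(o["tool_rot"])
d=C.inv().apply(np.array([x,y,z])-o["tool_pos"]*1000); X=C.as_matrix()[:,0]
print("t",round(o["t"],2),"pos",np.round(o["tool_pos"]*1000,1),"yaw",np.round(np.degrees(np.arctan2(X[1],X[0])),1),"| offset",np.round(d,1),"rot",np.round((C.inv()*G).as_rotvec(),3),"len",np.round(np.linalg.norm(d)),"q6",round(o["q"][5],2))
E
python3 go.py 623.5 80 160 110
```

```text
t 0.3 pos [142.3 608.4 230.9] yaw 166.8 | offset [-588.9 -404.8   71.1] rot [-0.001  0.     0.992] len 718.0 q6 -0.12
```

```bash
python3 -m handwheel '[{"gripper":-1,"offset":[-25,-17,3],"rotation":[0,0,0.05]},{"gripper":-1,"offset":[-70,-48,8],"rotation":[0,0,0.15]},{"gripper":-1,"offset":[-120,-82,14],"rotation":[0,0,0.28]},{"gripper":-1,"offset":[-170,-117,20],"rotation":[0,0,0.41]},{"gripper":-1,"offset":[-220,-151,26],"rotation":[0,0,0.54]},{"gripper":-1,"offset":[-270,-186,33],"rotation":[0,0,0.67]},{"gripper":-1,"offset":[-320,-220,39],"rotation":[0,0,0.80]},{"gripper":-1,"offset":[-360,-247,44],"rotation":[0,0,0.92]}]' 60; python3 go.py 623.5 80 160 110
```

```text
t: 1.3
tool_pos: [0.4379, 0.2842, 0.1872]
tool_rot: [1.715, 2.632, 0.001]
contact_force: [0.8, -0.3, -0.1]
opening: 0.0853
grip_force: 0.0
t 1.3 pos [437.9 284.2 187.2] yaw 113.8 | offset [-261.7   87.3   27.3] rot [0.001 0.    0.067] len 277.0 q6 0.02
```

```bash
python3 -m handwheel '[{"gripper":-1,"offset":[-50,16,5],"rotation":[0,0,0.03]},{"gripper":-1,"offset":[-105,34,11],"rotation":[0,0,0.067]},{"gripper":-1,"offset":[-160,53,17],"rotation":[0,0,0.067]},{"gripper":-1,"offset":[-210,70,22],"rotation":[0,0,0.067]},{"gripper":-1,"offset":[-245,82,26],"rotation":[0,0,0.067]},{"gripper":-1,"offset":[-261,87,28],"rotation":[0,0,0.067]},{"gripper":-1,"offset":[-261,87,28],"rotation":[0,0,0.067]},{"gripper":-1,"offset":[-261,87,28],"rotation":[0,0,0.067]}]'; python3 go.py 623.5 80 22 110
```

```text
t: 2.3
tool_pos: [0.622, 0.0845, 0.1594]
tool_rot: [-1.794, -2.579, -0.0]
contact_force: [-0.3, 0.3, -0.4]
opening: 0.0853
grip_force: 0.0
t 2.3 pos [622.   84.5 159.4] yaw 110.4 | offset [-4.800e+00 -1.000e-01  1.374e+02] rot [-0.    -0.001  0.006] len 137.0 q6 -0.34
```

```bash
python3 -m handwheel '[{"gripper":-1,"offset":[-5,0,20],"rotation":[0,0,0]},{"gripper":-1,"offset":[-5,0,55],"rotation":[0,0,0]},{"gripper":-1,"offset":[-5,0,90],"rotation":[0,0,0]},{"gripper":-1,"offset":[-5,0,118],"rotation":[0,0,0]},{"gripper":-1,"offset":[-5,0,132],"rotation":[0,0,0]},{"gripper":-1,"offset":[-5,0,137],"rotation":[0,0,0]},{"gripper":0.2,"offset":[-5,0,137],"rotation":[0,0,0]},{"gripper":1,"offset":[-5,0,137],"rotation":[0,0,0]}]'; python3 go.py 623.5 80 22 110
python3 -m handwheel '[{"gripper":1,"offset":[0,0,0],"rotation":[0,0,0]},{"gripper":1,"offset":[0,0,0],"rotation":[0,0,0]},{"gripper":1,"offset":[0,0,0],"rotation":[0,0,0]},{"gripper":1,"offset":[0,0,-8],"rotation":[0,0,0]},{"gripper":1,"offset":[0,0,-30],"rotation":[0,0,0]},{"gripper":1,"offset":[0,0,-60],"rotation":[0,0,0]},{"gripper":1,"offset":[0,0,-90],"rotation":[0,0,0]},{"gripper":1,"offset":[0,0,-103],"rotation":[0,0,0]}]'; python3 go.py 649 242 125 68
```

```text
t: 3.3
tool_pos: [0.6255, 0.0788, 0.0238]
tool_rot: [1.794, 2.576, 0.002]
contact_force: [0.2, 0.1, 0.3]
opening: 0.0516
grip_force: 0.0
t 3.3 pos [625.5  78.8  23.8] yaw 110.3 | offset [ 1.9 -1.5  1.8] rot [0.002 0.001 0.005] len 3.0 q6 -0.35
t: 4.3
tool_pos: [0.6259, 0.0787, 0.1289]
tool_rot: [1.793, 2.575, 0.004]
contact_force: [0.4, 0.3, -0.2]
opening: 0.0249
grip_force: 58.9
t 4.3 pos [625.9  78.7 128.9] yaw 110.3 | offset [145.1  78.3   4. ] rot [ 0.005 -0.     0.738] len 165.0 q6 -0.35
```

```bash
python3 -m handwheel '[{"gripper":1,"offset":[10,5,0],"rotation":[0,0,0.05]},{"gripper":1,"offset":[35,19,1],"rotation":[0,0,0.18]},{"gripper":1,"offset":[67,36,2],"rotation":[0,0,0.34]},{"gripper":1,"offset":[99,53,3],"rotation":[0,0,0.50]},{"gripper":1,"offset":[125,67,4],"rotation":[0,0,0.64]},{"gripper":1,"offset":[140,75,4],"rotation":[0,0,0.715]},{"gripper":1,"offset":[145,78,4],"rotation":[0,0,0.738]},{"gripper":1,"offset":[145,78,4],"rotation":[0,0,0.738]}]'; python3 go.py 649 242 27 68
python3 - <<'E'
from station import ctrl
import cv2
im=ctrl.get_image("scene")["image"]; cv2.imwrite("pics/s1.png",im[:,:,::-1])
E
```

```text
t: 5.3
tool_pos: [0.6471, 0.2416, 0.121]
tool_rot: [2.604, 1.758, -0.001]
contact_force: [-0.1, 0.2, -0.7]
opening: 0.0248
grip_force: 58.8
t 5.3 pos [647.1 241.6 121. ] yaw 68.1 | offset [ 1.2  1.7 94. ] rot [-0.     0.001  0.001] len 94.0 q6 0.63
```

View pics/s1.png

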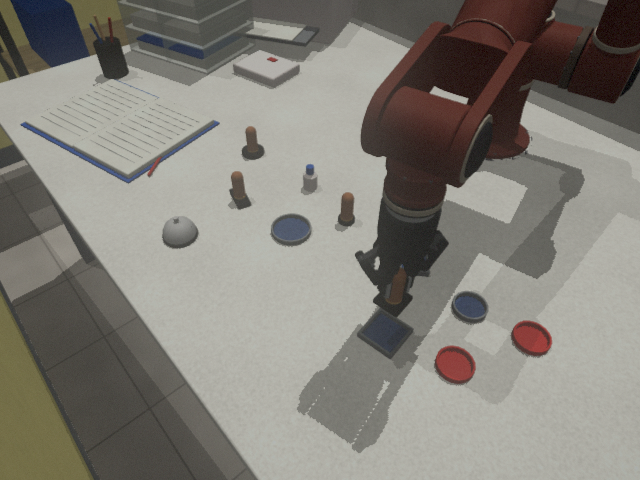

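The square stamp is held upright with its base at (395,299), in line with the rest at (385,332). I'll lower it.

```bash
python3 -m handwheel '[{"gripper":1,"offset":[1,2,12],"rotation":[0,0,0]},{"gripper":1,"offset":[1,2,32],"rotation":[0,0,0]},{"gripper":1,"offset":[1,2,54],"rotation":[0,0,0]},{"gripper":1,"offset":[1,2,74],"rotation":[0,0,0]},{"gripper":1,"offset":[1,2,86],"rotation":[0,0,0]},{"gripper":1,"offset":[1,2,91],"rotation":[0,0,0]},{"gripper":1,"offset":[1,2,94],"rotation":[0,0,0]},{"gripper":1,"offset":[1,2,95],"rotation":[0,0,0]}]'; python3 go.py 649 242 27 68
```

```text
t: 6.35
tool_pos: [0.6501, 0.2421, 0.027]
tool_rot: [2.604, 1.757, 0.002]
contact_force: [-0.2, 0.4, 0.2]
opening: 0.0248
grip_force: 58.8
t 6.35 pos [650.1 242.1  27. ] yaw 68.0 | offset [-0.5 -1.   0. ] rot [ 0.001 -0.001  0.   ] len 1.0 q6 0.63
```

```bash
python3 -m handwheel '[{"gripper":1,"offset":[0,-1,1],"rotation":[0,0,0]},{"gripper":1,"offset":[0,-1,2],"rotation":[0,0,0]},{"gripper":0.4,"offset":[0,-1,2],"rotation":[0,0,0]},{"gripper":0,"offset":[0,-1,2],"rotation":[0,0,0]},{"gripper":-0.6,"offset":[0,-1,2],"rotation":[0,0,0]},{"gripper":-1,"offset":[0,-1,2],"rotation":[0,0,0]},{"gripper":-1,"offset":[0,-1,-20],"rotation":[0,0,0]},{"gripper":-1,"offset":[0,-1,-60],"rotation":[0,0,0]}]'; python3 go.py 503 -3 135 90
```

```text
t: 7.35
tool_pos: [0.6474, 0.242, 0.0859]
tool_rot: [-2.603, -1.756, 0.005]
contact_force: [0.4, -0.3, 1.0]
opening: 0.0853
grip_force: 0.0
t 7.35 pos [647.4 242.   85.9] yaw 68.0 | offset [-281.3  -42.2  -48.3] rot [-0.003  0.002 -0.384] len 289.0 q6 0.63
```

Now to the small round stamp: rise first, then across.

```bash
python3 -m handwheel '[{"gripper":-1,"offset":[-8,-1,-35],"rotation":[0,0,-0.03]},{"gripper":-1,"offset":[-45,-7,-48],"rotation":[0,0,-0.1]},{"gripper":-1,"offset":[-100,-15,-48],"rotation":[0,0,-0.2]},{"gripper":-1,"offset":[-155,-23,-48],"rotation":[0,0,-0.3]},{"gripper":-1,"offset":[-210,-32,-48],"rotation":[0,0,-0.384]},{"gripper":-1,"offset":[-255,-38,-48],"rotation":[0,0,-0.384]},{"gripper":-1,"offset":[-281,-42,-48],"rotation":[0,0,-0.384]},{"gripper":-1,"offset":[-281,-42,-48],"rotation":[0,0,-0.384]}]'; python3 go.py 503 -3 22 90
python3 - <<'E'
from station import ctrl
import cv2
im=ctrl.get_image("scene")["image"]; cv2.imwrite("pics/s2.png",cv2.resize(im[150:390,200:520],(800,600))[:,:,::-1])
E
```

```text
t: 8.35
tool_pos: [0.5044, -0.0037, 0.1359]
tool_rot: [2.223, 2.217, 0.002]
contact_force: [-0.2, -0.2, 0.1]
opening: 0.0852
grip_force: 0.0
t 8.35 pos [504.4  -3.7 135.9] yaw 89.8 | offset [  0.7  -1.7 113.9] rot [ 0.002  0.    -0.003] len 114.0 q6 -0.15
```

View pics/s2.png

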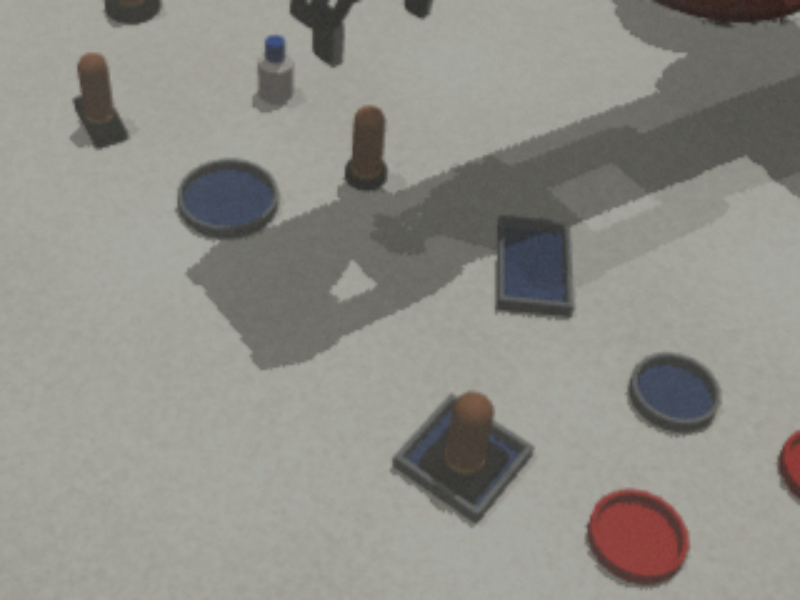

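The square stamp stands flat in its rest, centred to within a few mm (crop pixel (466,455)). The gripper is above the small round stamp.

```bash
python3 -m handwheel '[{"gripper":-1,"offset":[1,-1,15],"rotation":[0,0,0]},{"gripper":-1,"offset":[1,-1,45],"rotation":[0,0,0]},{"gripper":-1,"offset":[1,-1,78],"rotation":[0,0,0]},{"gripper":-1,"offset":[1,-1,102],"rotation":[0,0,0]},{"gripper":-1,"offset":[1,-1,113],"rotation":[0,0,0]},{"gripper":0,"offset":[1,-1,113],"rotation":[0,0,0]},{"gripper":0.5,"offset":[1,-1,113],"rotation":[0,0,0]},{"gripper":1,"offset":[1,-1,113],"rotation":[0,0,0]}]'
python3 -m handwheel '[{"gripper":1,"offset":[0,0,0],"rotation":[0,0,0]},{"gripper":1,"offset":[0,0,0],"rotation":[0,0,0]},{"gripper":1,"offset":[0,0,0],"rotation":[0,0,0]},{"gripper":1,"offset":[0,0,-8],"rotation":[0,0,0]},{"gripper":1,"offset":[0,0,-30],"rotation":[0,0,0]},{"gripper":1,"offset":[0,0,-60],"rotation":[0,0,0]},{"gripper":1,"offset":[0,0,-90],"rotation":[0,0,0]},{"gripper":1,"offset":[0,0,-106],"rotation":[0,0,0]}]'; python3 go.py 497 303.5 130 90
```

```text
t: 9.4
tool_pos: [0.5045, -0.0016, 0.0225]
tool_rot: [2.22, 2.22, 0.002]
contact_force: [-0.6, -0.3, 0.4]
opening: 0.0324
grip_force: 0.0
t: 10.4
tool_pos: [0.5039, -0.0016, 0.129]
tool_rot: [2.22, 2.22, 0.002]
contact_force: [-0.1, 0.5, -0.9]
opening: 0.0247
grip_force: 58.9
t 10.4 pos [503.9  -1.6 129. ] yaw 90.0 | offset [305.1  -6.9  -1.1] rot [ 0.002  0.    -0.   ] len 305.0 q6 -0.15
```

```bash
python3 -m handwheel '[{"gripper":1,"offset":[15,0,0],"rotation":[0,0,0]},{"gripper":1,"offset":[55,-1,0],"rotation":[0,0,0]},{"gripper":1,"offset":[110,-2,0],"rotation":[0,0,0]},{"gripper":1,"offset":[165,-4,0],"rotation":[0,0,0]},{"gripper":1,"offset":[220,-5,0],"rotation":[0,0,0]},{"gripper":1,"offset":[268,-6,0],"rotation":[0,0,0]},{"gripper":1,"offset":[296,-7,0],"rotation":[0,0,0]},{"gripper":1,"offset":[306,-7,0],"rotation":[0,0,0]}]'; python3 go.py 497 304 26 90
```

```text
t: 11.4
tool_pos: [0.4946, 0.3061, 0.1252]
tool_rot: [-2.218, -2.223, 0.005]
contact_force: [-0.4, -0.1, -1.0]
opening: 0.0246
grip_force: 58.9
t 11.4 pos [494.6 306.1 125.2] yaw 90.2 | offset [-1.9  2.7 99.2] rot [-0.003  0.001  0.003] len 99.0 q6 0.42
```

```bash
python3 -m handwheel '[{"gripper":1,"offset":[0,0,10],"rotation":[0,0,0]},{"gripper":1,"offset":[0,0,32],"rotation":[0,0,0]},{"gripper":1,"offset":[0,0,56],"rotation":[0,0,0]},{"gripper":1,"offset":[0,0,78],"rotation":[0,0,0]},{"gripper":1,"offset":[0,0,92],"rotation":[0,0,0]},{"gripper":1,"offset":[0,0,98],"rotation":[0,0,0]},{"gripper":1,"offset":[0,0,101],"rotation":[0,0,0]},{"gripper":1,"offset":[0,0,102],"rotation":[0,0,0]}]'; python3 go.py 497 304 26 90
```

```text
t: 12.4
tool_pos: [0.4969, 0.3046, 0.0259]
tool_rot: [2.221, 2.221, 0.002]
contact_force: [0.1, -0.3, -1.2]
opening: 0.0249
grip_force: 58.9
t 12.4 pos [496.9 304.6  25.9] yaw 90.0 | offset [-0.6  0.1 -0.1] rot [ 0.001 -0.    -0.   ] len 1.0 q6 0.42
```

Position is good. Release and retreat.

```bash
python3 -m handwheel '[{"gripper":1,"offset":[0,0,0.5],"rotation":[0,0,0]},{"gripper":1,"offset":[0,0,1],"rotation":[0,0,0]},{"gripper":0.4,"offset":[0,0,1],"rotation":[0,0,0]},{"gripper":0,"offset":[0,0,1],"rotation":[0,0,0]},{"gripper":-0.6,"offset":[0,0,1],"rotation":[0,0,0]},{"gripper":-1,"offset":[0,0,1],"rotation":[0,0,0]},{"gripper":-1,"offset":[0,0,-20],"rotation":[0,0,0]},{"gripper":-1,"offset":[0,0,-60],"rotation":[0,0,0]}]'; python3 go.py 508.5 -331.5 135 90
```

```text
t: 13.4
tool_pos: [0.4952, 0.3039, 0.0852]
tool_rot: [-2.221, -2.221, 0.005]
contact_force: [1.6, 0.1, 0.5]
opening: 0.0856
grip_force: 0.0
t 13.4 pos [495.2 303.9  85.2] yaw 90.0 | offset [-635.5   13.1  -49. ] rot [-0.003  0.001 -0.   ] len 638.0 q6 0.42
```

```bash
python3 -m handwheel '[{"gripper":-1,"offset":[-5,0,-35],"rotation":[0,0,0]},{"gripper":-1,"offset":[-35,1,-60],"rotation":[0,0,0]},{"gripper":-1,"offset":[-90,2,-60],"rotation":[0,0,0]},{"gripper":-1,"offset":[-150,3,-60],"rotation":[0,0,0]},{"gripper":-1,"offset":[-210,4,-60],"rotation":[0,0,0]},{"gripper":-1,"offset":[-270,5,-60],"rotation":[0,0,0]},{"gripper":-1,"offset":[-330,7,-60],"rotation":[0,0,0]},{"gripper":-1,"offset":[-390,8,-60],"rotation":[0,0,0]}]'; python3 go.py 508.5 -331.5 135 90
```

```text
t: 14.4
tool_pos: [0.5047, -0.0876, 0.1473]
tool_rot: [2.22, 2.22, 0.002]
contact_force: [0.6, -0.1, 0.3]
opening: 0.0856
grip_force: 0.0
t 14.4 pos [504.7 -87.6 147.3] yaw 90.0 | offset [-243.9    3.7   12.6] rot [0.003 0.001 0.   ] len 244.0 q6 -0.32
```

```bash
python3 -m handwheel '[{"gripper":-1,"offset":[-50,1,0],"rotation":[0,0,0]},{"gripper":-1,"offset":[-110,2,0],"rotation":[0,0,0]},{"gripper":-1,"offset":[-170,3,5],"rotation":[0,0,0]},{"gripper":-1,"offset":[-220,4,12],"rotation":[0,0,0]},{"gripper":-1,"offset":[-243,4,12],"rotation":[0,0,0]},{"gripper":-1,"offset":[-243,4,12],"rotation":[0,0,0]},{"gripper":-1,"offset":[-243,4,12],"rotation":[0,0,0]},{"gripper":-1,"offset":[-243,4,12],"rotation":[0,0,0]}]'; python3 go.py 508.5 -331.5 22 90
python3 - <<'E'
from station import ctrl
import cv2
im=ctrl.get_image("scene")["image"]; cv2.imwrite("pics/s3.png",cv2.resize(im[100:400,150:550],(800,600))[:,:,::-1])
E
```

```text
t: 15.4
tool_pos: [0.5087, -0.3271, 0.1337]
tool_rot: [2.219, 2.223, 0.0]
contact_force: [-0.6, -0.1, -0.5]
opening: 0.0855
grip_force: 0.0
t 15.4 pos [ 508.7 -327.1  133.7] yaw 90.1 | offset [ -4.4  -0.3 111.7] rot [ 0.    -0.     0.002] len 112.0 q6 -0.7
```

View pics/s3.png

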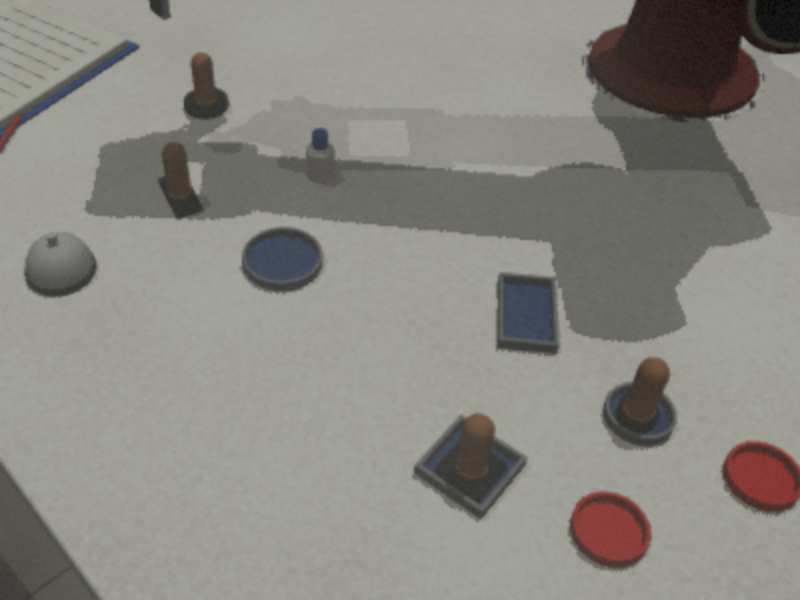

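Square at crop (475,455) and small round at (645,395) both stand in their rests. The large round stamp is still at (205,90), under the gripper. Grasp it.

```bash
python3 -m handwheel '[{"gripper":-1,"offset":[-4,0,15],"rotation":[0,0,0]},{"gripper":-1,"offset":[-4,0,45],"rotation":[0,0,0]},{"gripper":-1,"offset":[-4,0,78],"rotation":[0,0,0]},{"gripper":-1,"offset":[-4,0,102],"rotation":[0,0,0]},{"gripper":-1,"offset":[-4,0,112],"rotation":[0,0,0]},{"gripper":0,"offset":[-4,0,112],"rotation":[0,0,0]},{"gripper":0.5,"offset":[-4,0,112],"rotation":[0,0,0]},{"gripper":1,"offset":[-4,0,112],"rotation":[0,0,0]}]'
python3 -m handwheel '[{"gripper":1,"offset":[0,0,0],"rotation":[0,0,0]},{"gripper":1,"offset":[0,0,0],"rotation":[0,0,0]},{"gripper":1,"offset":[0,0,0],"rotation":[0,0,0]},{"gripper":1,"offset":[0,0,-8],"rotation":[0,0,0]},{"gripper":1,"offset":[0,0,-30],"rotation":[0,0,0]},{"gripper":1,"offset":[0,0,-60],"rotation":[0,0,0]},{"gripper":1,"offset":[0,0,-90],"rotation":[0,0,0]},{"gripper":1,"offset":[0,0,-106],"rotation":[0,0,0]}]'; python3 go.py 611.5 -56 130 90
```

```text
t: 16.45
tool_pos: [0.5092, -0.3331, 0.0227]
tool_rot: [2.22, 2.22, 0.0]
contact_force: [-0.4, 0.1, 0.4]
opening: 0.0322
grip_force: 0.0
t: 17.45
tool_pos: [0.5088, -0.3328, 0.129]
tool_rot: [2.22, 2.22, 0.0]
contact_force: [0.1, -0.9, -1.5]
opening: 0.0246
grip_force: 58.9
t 17.45 pos [ 508.8 -332.8  129. ] yaw 90.0 | offset [276.8 102.7  -1.2] rot [ 0.001  0.001 -0.   ] len 295.0 q6 -0.7
```

```bash
python3 -m handwheel '[{"gripper":1,"offset":[14,5,0],"rotation":[0,0,0]},{"gripper":1,"offset":[50,18,0],"rotation":[0,0,0]},{"gripper":1,"offset":[100,37,0],"rotation":[0,0,0]},{"gripper":1,"offset":[150,56,0],"rotation":[0,0,0]},{"gripper":1,"offset":[200,74,0],"rotation":[0,0,0]},{"gripper":1,"offset":[243,90,0],"rotation":[0,0,0]},{"gripper":1,"offset":[269,99,0],"rotation":[0,0,0]},{"gripper":1,"offset":[276,102,0],"rotation":[0,0,0]}]'; python3 go.py 611.5 -57 26 90
```

```text
t: 18.45
tool_pos: [0.6094, -0.0539, 0.1251]
tool_rot: [-2.216, -2.222, 0.003]
contact_force: [-0.6, 0.2, -1.5]
opening: 0.025
grip_force: 58.9
t 18.45 pos [609.4 -53.9 125.1] yaw 90.2 | offset [-3.2  2.4 99.1] rot [-0.003 -0.001  0.003] len 99.0 q6 -0.21
```

```bash
python3 -m handwheel '[{"gripper":1,"offset":[0,0,10],"rotation":[0,0,0]},{"gripper":1,"offset":[0,0,32],"rotation":[0,0,0]},{"gripper":1,"offset":[0,0,56],"rotation":[0,0,0]},{"gripper":1,"offset":[0,0,78],"rotation":[0,0,0]},{"gripper":1,"offset":[0,0,92],"rotation":[0,0,0]},{"gripper":1,"offset":[0,0,98],"rotation":[0,0,0]},{"gripper":1,"offset":[0,0,101],"rotation":[0,0,0]},{"gripper":1,"offset":[0,0,102],"rotation":[0,0,0]}]'; python3 go.py 611.5 -57 26 90
```

```text
t: 19.45
tool_pos: [0.6111, -0.0566, 0.026]
tool_rot: [2.221, 2.221, 0.001]
contact_force: [-0.3, 0.4, -1.1]
opening: 0.0244
grip_force: 59.0
t 19.45 pos [611.1 -56.6  26. ] yaw 90.0 | offset [-0.4  0.4  0. ] rot [0.001 0.    0.   ] len 1.0 q6 -0.21
```

```bash
python3 -m handwheel '[{"gripper":1,"offset":[0,0,0.5],"rotation":[0,0,0]},{"gripper":1,"offset":[0,0,1],"rotation":[0,0,0]},{"gripper":0.4,"offset":[0,0,1],"rotation":[0,0,0]},{"gripper":0,"offset":[0,0,1],"rotation":[0,0,0]},{"gripper":-0.6,"offset":[0,0,1],"rotation":[0,0,0]},{"gripper":-1,"offset":[0,0,1],"rotation":[0,0,0]},{"gripper":-1,"offset":[0,0,-20],"rotation":[0,0,0]},{"gripper":-1,"offset":[0,0,-60],"rotation":[0,0,0]}]'; python3 go.py 631.5 -209 135 105
```

```text
t: 20.45
tool_pos: [0.6091, -0.0563, 0.0851]
tool_rot: [-2.219, -2.219, 0.003]
contact_force: [0.8, 0.1, -0.1]
opening: 0.0854
grip_force: 0.0
t 20.45 pos [609.1 -56.3  85.1] yaw 90.0 | offset [-152.7   22.2  -50.1] rot [-0.003 -0.001 -0.262] len 162.0 q6 -0.21
```

```bash
python3 -m handwheel '[{"gripper":-1,"offset":[0,0,-35],"rotation":[0,0,0]},{"gripper":-1,"offset":[-20,3,-55],"rotation":[0,0,-0.06]},{"gripper":-1,"offset":[-60,9,-50],"rotation":[0,0,-0.13]},{"gripper":-1,"offset":[-105,15,-50],"rotation":[0,0,-0.2]},{"gripper":-1,"offset":[-140,20,-50],"rotation":[0,0,-0.262]},{"gripper":-1,"offset":[-153,21,-50],"rotation":[0,0,-0.262]},{"gripper":-1,"offset":[-153,21,-50],"rotation":[0,0,-0.262]},{"gripper":-1,"offset":[-153,21,-50],"rotation":[0,0,-0.262]}]'; python3 go.py 631.5 -209 22 105
```

```text
t: 21.45
tool_pos: [0.6314, -0.2083, 0.1356]
tool_rot: [-1.911, -2.493, -0.001]
contact_force: [-0.6, 0.7, 0.2]
opening: 0.0855
grip_force: 0.0
t 21.45 pos [ 631.4 -208.3  135.6] yaw 105.0 | offset [-8.000e-01 -1.000e-01  1.136e+02] rot [ 0.    -0.     0.001] len 114.0 q6 -0.69
```

```bash
python3 -m handwheel '[{"gripper":-1,"offset":[-1,0,15],"rotation":[0,0,0]},{"gripper":-1,"offset":[-1,0,45],"rotation":[0,0,0]},{"gripper":-1,"offset":[-1,0,78],"rotation":[0,0,0]},{"gripper":-1,"offset":[-1,0,102],"rotation":[0,0,0]},{"gripper":-1,"offset":[-1,0,113],"rotation":[0,0,0]},{"gripper":0,"offset":[-1,0,113],"rotation":[0,0,0]},{"gripper":0.5,"offset":[-1,0,113],"rotation":[0,0,0]},{"gripper":1,"offset":[-1,0,113],"rotation":[0,0,0]}]'
python3 -m handwheel '[{"gripper":1,"offset":[0,0,0],"rotation":[0,0,0]},{"gripper":1,"offset":[0,0,0],"rotation":[0,0,0]},{"gripper":1,"offset":[0,0,0],"rotation":[0,0,0]},{"gripper":1,"offset":[0,0,-8],"rotation":[0,0,0]},{"gripper":1,"offset":[0,0,-30],"rotation":[0,0,0]},{"gripper":1,"offset":[0,0,-60],"rotation":[0,0,0]},{"gripper":1,"offset":[0,0,-90],"rotation":[0,0,0]},{"gripper":1,"offset":[0,0,-110],"rotation":[0,0,0]}]'; python3 go.py 478.5 159 130 71.5
```

```text
t: 22.45
tool_pos: [0.6327, -0.2109, 0.0238]
tool_rot: [1.911, 2.491, 0.001]
contact_force: [0.7, -0.1, -0.6]
opening: 0.0319
grip_force: 0.0
t: 23.45
tool_pos: [0.6324, -0.2109, 0.1354]
tool_rot: [1.91, 2.49, 0.001]
contact_force: [-0.0, 0.4, -1.2]
opening: 0.0247
grip_force: 58.9
t 23.45 pos [ 632.4 -210.9  135.4] yaw 105.0 | offset [397.1 -52.9   4.5] rot [0.003 0.001 0.585] len 401.0 q6 -0.7
```

```bash
python3 -m handwheel '[{"gripper":1,"offset":[12,-2,0],"rotation":[0,0,0.02]},{"gripper":1,"offset":[45,-6,0],"rotation":[0,0,0.07]},{"gripper":1,"offset":[90,-12,0],"rotation":[0,0,0.13]},{"gripper":1,"offset":[140,-19,0],"rotation":[0,0,0.21]},{"gripper":1,"offset":[190,-25,0],"rotation":[0,0,0.28]},{"gripper":1,"offset":[240,-32,0],"rotation":[0,0,0.36]},{"gripper":1,"offset":[280,-37,0],"rotation":[0,0,0.42]},{"gripper":1,"offset":[300,-40,0],"rotation":[0,0,0.45]}]'; python3 go.py 478.5 159 130 71.5
```

```text
t: 24.45
tool_pos: [0.5126, 0.0712, 0.1303]
tool_rot: [-2.418, -2.002, 0.004]
contact_force: [-0.0, 0.2, -0.7]
opening: 0.0249
grip_force: 58.9
t 24.45 pos [512.6  71.2 130.3] yaw 79.2 | offset [ 79.9 -49.9   0.4] rot [-0.004  0.     0.135] len 94.0 q6 0.18
```

```bash
python3 -m handwheel '[{"gripper":1,"offset":[8,-5,0],"rotation":[0,0,0.02]},{"gripper":1,"offset":[26,-16,0],"rotation":[0,0,0.05]},{"gripper":1,"offset":[48,-30,0],"rotation":[0,0,0.09]},{"gripper":1,"offset":[68,-42,0],"rotation":[0,0,0.12]},{"gripper":1,"offset":[79,-49,0],"rotation":[0,0,0.135]},{"gripper":1,"offset":[80,-50,0],"rotation":[0,0,0.135]},{"gripper":1,"offset":[80,-50,0],"rotation":[0,0,0.135]},{"gripper":1,"offset":[80,-50,0],"rotation":[0,0,0.135]}]'; python3 go.py 478.5 159 27 71.5
python3 - <<'E'
from station import ctrl
import cv2
im=ctrl.get_image("scene")["image"]; cv2.imwrite("pics/s4.png",cv2.resize(im[150:390,200:520],(800,600))[:,:,::-1])
E
```

```text
t: 25.45
tool_pos: [0.4813, 0.1563, 0.1321]
tool_rot: [2.551, 1.834, -0.0]
contact_force: [0.0, 0.2, 0.5]
opening: 0.0247
grip_force: 58.9
t 25.45 pos [481.3 156.3 132.1] yaw 71.4 | offset [  1.7  -3.5 105.1] rot [-0.     0.    -0.001] len 105.0 q6 0.49
```

View pics/s4.png

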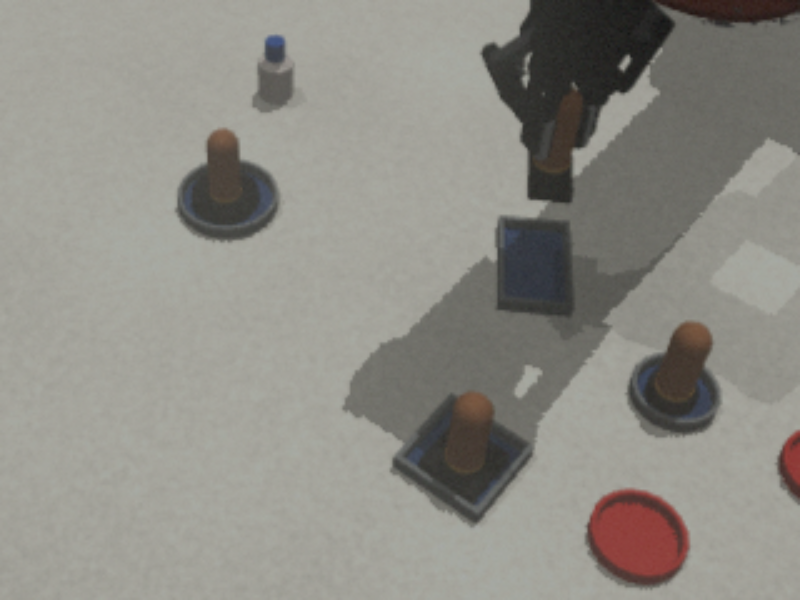

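The large round stamp is in its rest at crop (225,200). The oblong stamp is held at (550,180), in line with its rest at (535,265). I'll lower it with the small correction.

```bash
python3 -m handwheel '[{"gripper":1,"offset":[1,-2,12],"rotation":[0,0,0]},{"gripper":1,"offset":[1,-3,34],"rotation":[0,0,0]},{"gripper":1,"offset":[1,-3,58],"rotation":[0,0,0]},{"gripper":1,"offset":[1,-3,80],"rotation":[0,0,0]},{"gripper":1,"offset":[1,-3,95],"rotation":[0,0,0]},{"gripper":1,"offset":[1,-3,101],"rotation":[0,0,0]},{"gripper":1,"offset":[1,-3,104],"rotation":[0,0,0]},{"gripper":1,"offset":[1,-3,105],"rotation":[0,0,0]}]'; python3 go.py 478.5 159 26 71.5
```

```text
t: 26.5
tool_pos: [0.4792, 0.1589, 0.0279]
tool_rot: [2.549, 1.835, 0.002]
contact_force: [-1.5, -0.3, -1.1]
opening: 0.025
grip_force: 58.9
t 26.5 pos [479.2 158.9  27.9] yaw 71.5 | offset [-0.1 -0.7  1.9] rot [ 0.001 -0.001 -0.   ] len 2.0 q6 0.5
```

```bash
python3 -m handwheel '[{"gripper":1,"offset":[0,0,1],"rotation":[0,0,0]},{"gripper":1,"offset":[0,0,2],"rotation":[0,0,0]},{"gripper":0.4,"offset":[0,0,2],"rotation":[0,0,0]},{"gripper":0,"offset":[0,0,2],"rotation":[0,0,0]},{"gripper":-0.6,"offset":[0,0,2],"rotation":[0,0,0]},{"gripper":-1,"offset":[0,0,2],"rotation":[0,0,0]},{"gripper":-1,"offset":[0,0,-20],"rotation":[0,0,0]},{"gripper":-1,"offset":[0,0,-60],"rotation":[0,0,0]}]'
python3 -m handwheel '[{"gripper":-1,"offset":[0,-5,-40],"rotation":[0,0,0]},{"gripper":-1,"offset":[0,-20,-90],"rotation":[0,0,0]},{"gripper":-1,"offset":[0,-45,-130],"rotation":[0,0,0]},{"gripper":-1,"offset":[0,-70,-150],"rotation":[0,0,0]},{"gripper":-1,"offset":[0,-80,-150],"rotation":[0,0,0]},{"gripper":-1,"offset":[0,-80,-150],"rotation":[0,0,0]},{"gripper":-1,"offset":[0,-80,-150],"rotation":[0,0,0]},{"gripper":-1,"offset":[0,-80,-150],"rotation":[0,0,0]}]'
python3 - <<'E'
from station import ctrl
from vis import *
S=ctrl.get_image("scene"); im=S["image"]; cv2.imwrite("pics/s5.png",cv2.resize(im[150:390,150:550],(800,480))[:,:,::-1])
ms=masks(im)
G=dict(large=(611,-56),small=(497,303.5),square=(649,242),oblong=(478.5,159))
f=240/np.tan(np.radians(S["fovy"]/2)); A=R.from_rotvec(S["attitude"])
for k,g in G.items():   # expected handle mid pixel -> blob -> axis at mid height
    v=A.inv().apply(np.array([g[0]/1e3,g[1]/1e3,.045])-S["xyz"]); p=(S["cx"]-f*v[0]/v[2],S["cy"]+f*v[1]/v[2])
    b=blob(ms["brown"],p,15)
    if b: print(k,"off rest mm",np.round(plane(S,b[1],.045)[0,:2]*1000-g,1))
E
```

```text
t: 27.5
tool_pos: [0.4769, 0.1584, 0.0859]
tool_rot: [-2.548, -1.834, 0.007]
contact_force: [0.6, 0.0, -0.6]
opening: 0.0853
grip_force: 0.0
t: 28.5
tool_pos: [0.4028, 0.1838, 0.2361]
tool_rot: [-2.55, -1.834, 0.003]
contact_force: [-0.6, 0.3, -0.8]
opening: 0.0858
grip_force: 0.0
large off rest mm [ 1.5 -1.3]
small off rest mm [ 2.7 -1.1]
square off rest mm [2.8 2.8]
oblong off rest mm [3.5 1. ]
```

View pics/s5.png

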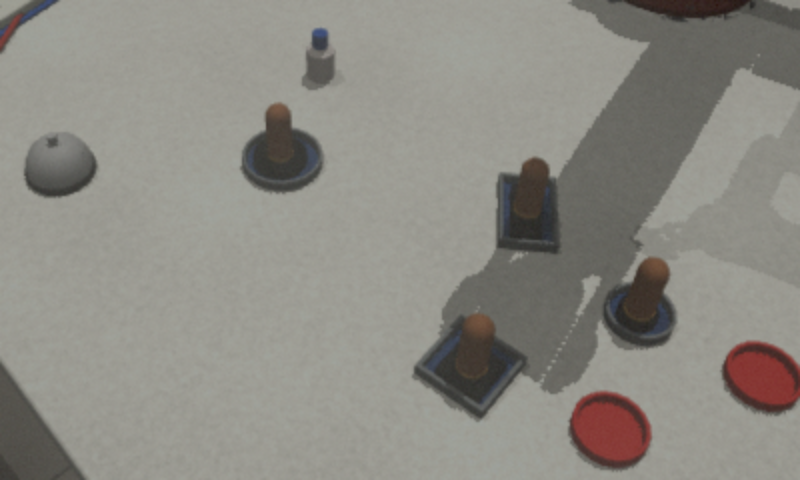

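All four stamps stand flat in their own rests, within about 4 mm of centre. The bell at crop (60,163) and the dropper at (320,58) have not moved, so I'm handing in.

```bash
python3 -c "
from station import ctrl
print(ctrl.finish_job())"
```

```text
the job is handed in; nothing more can be done
None
```

I put all four stamps upright in their own rests, within about 4 mm of centre in the last camera check; the bell and dropper were left standing in place, and I handed the job in at about 28.6 s with no verdict returned.

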